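Sort the ballast bottles from the empty ones by weight

ROBOT

A 6-joint arm with a two-finger parallel gripper is mounted at the origin on the work surface; the furniture and walls round the work are solid. World frame = base frame: x ahead of the robot, y to its left, z up, the work surface at z = 0. Lengths are in m, angles in rad, forces in N, time in s.
With the tool pointing down it reaches from about 0.25 to 0.725 m from the base axis. Payload 4 kg.
Tool frame: the origin (TCP) lies at the very end of the fingers, on their centre line; the grasp point (between the pads) lies 19 mm behind it; z points along the fingers, y is the line along which they close (so a half turn about z gives the same grasp; the last joint's range is limited). The gripper opens to 85 mm and grips with 20 to 120 N. Pads are 22 mm wide; open, the fingers measure 114 mm over their backs; the gripper's body (76 mm by 85 mm) begins 54 mm behind the grasp point. The pads swing forward as they close: fully open they stand 13 mm farther back than shut.
Start: joints at [-1.235, 0.241, 0.005, 1.335, 0, 1.571], TCP at [0.165, -0.472, 0.231] pointing down, gripper open.
Joint ranges: [-2.72, 2.72], [-1.05, 1.87], [-1.09, 1.28], [-1.99, 2.15], [-1.42, 1.44], [-3.14, 3.14]. Speed limits (rad/s): [2.79, 2.79, 3.14, 3.14, 3.14, 3.14].

INTERFACE

Orientations are given as a unit quaternion [w, x, y, z].
In Python, from workcell import env, viewer gives the robot as it stands.
- The arm moves only by the tool jog_arm, never from a script. Its argument "motion" is a list of rows, each a list of 3 entries, a list of its own where there are three numbers: the turn, a rotation vector about the tool's x, y, z in degrees, then the shift along the tool's x, y, z in mm, then the finger opening in mm, from 0 to 85.4. In form: [[[ax, ay, az], [dx, dy, dz], claw], ...]. A call has 1 to 8 rows; each row shifts and turns the commanded pose from where the row before left it, along the tool's axes as they then stand; what a row does not reach is not made up. A row lasts 1/12 s, in which the tool goes at most 41.7 mm and 7.16 degrees, less where a joint would pass 70% of its speed; a pose out of reach is approached as far as the arm can. A call with a gripper value outside its range is refused whole. The fingers move at their own pace and stop on an object; "grip_force" is the grip in N (left out, the last holds). Time passes only in rows, so rows that do not move let the fingers close. It gives the time, the measured TCP pose, the force, the opening and the grip force at its end, in the units of the state.
- env.read_state(): the state, without advancing time (a new reading comes with each control period).
- viewer.get_image(name): name is "side" or "top" or "wrist"; returns a dict with "img" (420x560x3 uint8, blue, green, red), "z_map" (420x560 float32, m along the optical axis (not along the pixel's ray), 0 where there is no reading), "K" (3x3 intrinsics, pixels), "eye" and "attitude" of the camera in the world. Camera axes: x right, y up, looking along -z (the intrinsics and any distortion apply to the point x, -y, -z); pixel columns grow to the right and rows downward; lengths in m; the calibration is good to about 2 mm. A picture is of the moment at which its call begins.
- env.close_job(): hands the job in; it is judged then, once.
The state is a dict: "time_s": time; "q": joint angles; "dq": joint speeds; "joint_efforts": joint torques, N m; "ee_pos": TCP position; "tool_rot": TCP orientation; "ft_force": force on the tool from outside, world axes, zero at the start; "ft_torque": the same for the moment, N m; "opening": finger opening in m; "gripper_force": force on a finger pad.
Only numpy, scipy, OpenCV 4.12 (cv2) and the standard library are available. Lean on these libraries where they do the work, as an engineer would, in place of code of your own. Each camera call takes 0.05 s, during which the arm holds its last target. There are 200 camera calls.

TASK

Two of the four blue bottles are filled with steel shot, to weigh down the paper backdrop, and two are empty; only their weight tells which, so lift each one and feel it. Stand the two full bottles in the wooden carrier, one in each bay, and the two empty ones in the grey refill tray. Keep the bottles upright and do not disturb the two spice jars.

Things in the scene. Friction and masses are not known exactly. Their poses are not given: they have to be found in the camera images.
- bottle_1_center (a point): One of four closed blue plastic bottles with a narrower blue screw cap, 115 mm tall, that look exactly alike: body 36 mm diameter from its foot to 70 mm up, then rounding in to a 26 mm diameter cap from 90 mm to 115 mm. Two are full of steel shot, about 0.36 kg each, and two are empty, about 0.04 kg each (each up to 15 % more or less); nothing but the weight tells which. It starts upright; this point is on its axis, half-way up (57.5 mm above its foot), z along the axis.
- bottle_1: The bottle of bottle_1_center; origin at the centre of its foot.
- bottle_2_center (a point): The same point of another of the four like bottles.
- bottle_2: The bottle of bottle_2_center; origin at the centre of its foot.
- bottle_3_center (a point): The same point of another of the four like bottles.
- bottle_3: The bottle of bottle_3_center; origin at the centre of its foot.
- bottle_4_center (a point): The same point of another of the four like bottles.
- bottle_4: The bottle of bottle_4_center; origin at the centre of its foot.
- carrier: Fixed pale wooden carrier with small brass handles at its ends, 96 mm along its x and 160 mm along its y (182 mm over the handles). A dark wooden partition (6 mm thick, across the middle at its y = 0, 26 mm high) makes two open bays, each 84 mm along x by 71 mm along y, centred at its y = -38 and +38 mm. Inner floor 8 mm, top of the walls 34 mm above the table; walls 6 mm thick. Origin at the centre of its underside, z up.
- refill_tray: Fixed shallow grey plastic tray, 100 mm along its x and 168 mm along its y over its rim, one open space inside of 86 mm by 150 mm, with room for two bottles, at its y = -38 and +38 mm. Inner floor 5 mm, rim 17 mm above the table. A dark kit box (not listed), 165 mm high, stands partly between the bottles and this tray: pass above it or in front. Origin at the centre of its underside, z up.
- spice_a_center (a point): Loose bystander: spice jar with an ochre cap, 42 mm diameter, 106 mm tall; the point is at its centre, half-way up.
- spice_b_center (a point): Loose bystander: spice jar with a black cap, 40 mm diameter, 105 mm tall; the point is at its centre, half-way up.
There are look-alikes about, which are no part of the job. Leave any turquoise look-alike of the bottle_4 alone.

How it is judged:
By the outcome, as a careful person would: the job done as asked, in the order asked, and still so for the second after the job is handed in, with the robot touching nothing.
It also fails if it takes over 72 s, if anything falls off the work surface, if the arm or the gripper's body presses on something with over 40 N, if the wrist force passes 120 N, or if a joint passes its speed limit or range.

## Working session

There is one attempt and no reset: what is moved stays moved. The work goes in short steps, Python scripts to look and compute and a tool call to move; the robot and the scene stay as the last step left them, time stands still between calls to the robot, and variables do not carry over. Pictures are saved under pics/ and viewed, at most 10 in all, crops included, and the job is handed in when it is done.

Besides the shell and the picture viewer there is one more tool, called by a JSON object that holds its "name" and its "arguments", one argument or row to a line. jog_arm: Moves the arm, as the interface text tells. Its arguments: {"type":"object","properties":{"motion":{"type":"array"},"grip_force":{"type":"number"}},"required":["motion"]}

```bash
mkdir -p pics
cat > h.py <<'E'
import numpy as np, cv2
from workcell import env, viewer
def grab(n):
    d=viewer.get_image(n); d['img']=np.asarray(d['img']); return d
def R(d):
    a=np.asarray(d['attitude'],float)
    if a.size==9: return a.reshape(3,3)
    from scipy.spatial.transform import Rotation as Ro
    return Ro.from_quat([a[1],a[2],a[3],a[0]]).as_matrix()
def cloud(d):
    K=np.asarray(d['K']);z=d['z_map'];v,u=np.mgrid[:z.shape[0],:z.shape[1]]
    p=np.stack([(u-K[0,2])/K[0,0]*z,-(v-K[1,2])/K[1,1]*z,-z],-1)
    P=p@R(d).T+np.asarray(d['eye']); P[z<=0]=np.nan; return P
E
python3 - <<'E'
from h import *
for n in ['side','top']:
    d=grab(n); cv2.imwrite(f'pics/{n}0.png',d['img']); np.savez(f'{n}0.npz',**d)
    print(n,d['eye'],d['attitude'],d['K'], [k for k in d])
print(env.read_state())
E
```

```text
side [0.7589294  0.39457275 0.94333012] [0.2731832  0.07417036 0.23100634 0.93086292] [[477.0826996    0.         287.62798142]
 [  0.         477.0826996  221.78557642]
 [  0.           0.           1.        ]] ['img', 'z_map', 'K', 'eye', 'attitude']
top [2.61266881e-01 4.14433883e-04 1.11840631e+00] [ 0.7072213   0.0705305  -0.06701551 -0.70026595] [[483.67294871   0.         283.74122545]
 [  0.         483.67294871 211.02015059]
 [  0.           0.           1.        ]] ['img', 'z_map', 'K', 'eye', 'attitude']
{'time_s': 0.1, 'q': array([-1.23501081e+00,  2.41340505e-01,  3.84899863e-03,  1.33523275e+00,
        1.14320061e-05,  1.57079939e+00]), 'dq': array([-7.96028897e-04, -2.58922161e-03,  4.77093227e-03, -6.23276328e-04,
       -6.27993233e-05,  1.39681652e-04]), 'joint_efforts': array([ 1.16279111e-04, -3.73136902e+01,  2.53010559e+01,  1.09203966e-02,
       -7.49506398e-06,  3.43081147e-06]), 'ee_pos': array([ 0.16456633, -0.47152345,  0.23049678]), 'tool_rot': array([-9.51367271e-04,  9.85938885e-01,  1.67103518e-01, -1.55449569e-04]), 'ft_force': array([-0.24882891, -0.44559668,  0.34979655]), 'ft_torque': array([ 0.05805947, -0.04527949, -0.00563289]), 'gripper_force': 0.0, 'opening': 0.08553178946925288}
```

View pics/top0.png

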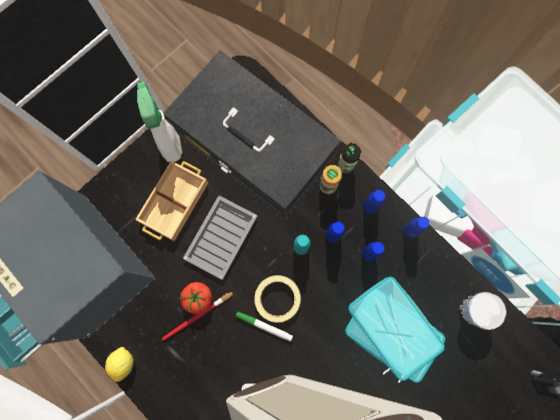

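View pics/side0.png

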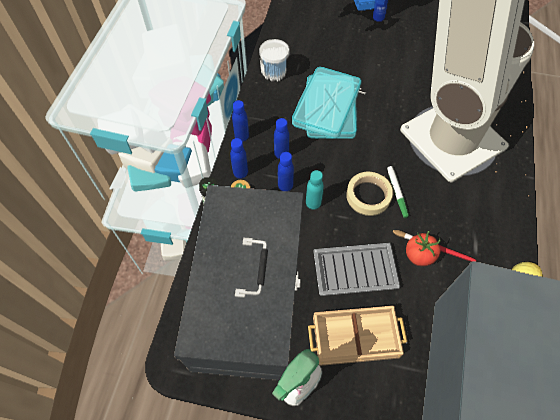

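The top view shows four blue bottles near (374,202), (335,233), (372,252) and (416,227). The turquoise look-alike is at (302,244), the jars at (331,180) and (349,157), the carrier at (172,202), the tray at (220,237) and the dark kit box around (255,130). The side view shows the same layout, with the box beside the tray.

Run:
```python
from h import *
D={n:dict(np.load(n+'0.npz')) for n in('top','side')}
for n,d in D.items():
    P=cloud(d); hsv=cv2.cvtColor(d['img'],cv2.COLOR_BGR2HSV); print(n)
    for name,lo,hi in (('blue',(112,150,60),(128,255,255)),('turq',(82,120,40),(98,255,255))):
        m=cv2.inRange(hsv,lo,hi); nn,L,S,C=cv2.connectedComponentsWithStats(m)
        for i in range(1,nn):
            if S[i,4]<60 or S[i,4]>1500: continue
            q=P[L==i]; q=q[~np.isnan(q[:,0])]
            if not len(q): continue
            z=np.percentile(q[:,2],97); t=q[q[:,2]>z-.006]
            b=q[(q[:,2]>.09)]; 
            print(name,C[i].round(),S[i,4],'ztop',z.round(4),'top mid',((t.max(0)+t.min(0))/2)[:2].round(4),'span',np.ptp(t,axis=0)[:2].round(3))
    # jars, carrier, tray, box
    rois={'top':{'jarA':(318,162,345,196),'jarB':(336,140,362,174)}}.get(n,{})
    for k,(a,b,c,e) in rois.items():
        q=P[b:e,a:c].reshape(-1,3); q=q[(q[:,2]>.095)&(q[:,2]<.112)]; print(k,len(q),((q.max(0)+q.min(0))/2).round(4),np.ptp(q,axis=0).round(3),np.median(q,axis=0).round(3))
    for k,lo,hi,h,hs in (('carrier',(10,60,110),(28,200,255),.034,(.015,.045)),('tray',(0,0,60),(180,70,200),.017,(.011,.023))):
        m=cv2.inRange(hsv,lo,hi)>0
        m&=(P[...,2]>hs[0])&(P[...,2]<hs[1])
        nn,L,S,C=cv2.connectedComponentsWithStats(m.astype(np.uint8))
        for i in np.argsort(-S[1:,4])[:3]+1:
            q=P[L==i]; q=q[:,:2]; r=cv2.minAreaRect((q*1000).astype(np.float32)); print(k,C[i].round(),S[i,4],r)
    # high things: map of z>0.12
    m=(P[...,2]>.155)&(P[...,2]<.175); nn,L,S,C=cv2.connectedComponentsWithStats(m.astype(np.uint8))
    i=np.argmax(S[1:,4])+1; q=P[L==i][:,:2]*1000; r=cv2.minAreaRect(q.astype(np.float32)); print('box',C[i],r,cv2.boxPoints(r).round())
    # other tall
    for uv in ([(485,310),(400,330),(160,130),(40,240)] if n=='top' else []): print(uv,P[uv[1],uv[0]].round(3))
```

```text
top
blue [374. 201.] 341 ztop 0.1175 top mid [ 0.4952 -0.1949] span [0.024 0.024]
blue [416. 226.] 331 ztop 0.1171 top mid [ 0.4375 -0.2856] span [0.024 0.023]
blue [335. 232.] 300 ztop 0.1174 top mid [ 0.4253 -0.1069] span [0.024 0.024]
blue [373. 251.] 325 ztop 0.1169 top mid [ 0.3817 -0.1894] span [0.023 0.024]
turq [463. 107.] 229 ztop 0.0706 top mid [ 0.7159 -0.4044] span [0.064 0.073]
turq [398. 155.] 126 ztop -0.3188 top mid [ 0.7261 -0.3459] span [0.066 0.061]
turq [453. 197.] 140 ztop 0.0712 top mid [ 0.5018 -0.3694] span [0.051 0.043]
turq [301. 244.] 270 ztop 0.1176 top mid [ 0.3969 -0.0334] span [0.024 0.023]
turq [395. 336.] 1298 ztop 0.058 top mid [ 0.2197 -0.2351] span [0.214 0.199]
turq [547. 293.] 249 ztop 0.0704 top mid [ 0.2986 -0.5589] span [0.048 0.047]
jarA 291 [ 0.5458 -0.0911  0.1033] [0.047 0.047 0.017] [ 0.542 -0.095  0.105]
jarB 302 [ 0.5811 -0.1323  0.1033] [0.071 0.054 0.016] [ 0.592 -0.137  0.105]
carrier [172. 199.] 964 ((500.49737548828125, 267.3587341308594), (99.31981658935547, 186.4120330810547), 62.69419479370117)
carrier [277. 299.] 755 ((277.8811
[... 1833 characters left out ...]
7), 59.47743225097656)
carrier [ 42. 110.] 160 ((824.5991821289062, -593.6359252929688), (64.7845230102539, 6.867194652557373), 45.70714569091797)
tray [355. 268.] 994 ((420.08575439453125, 152.8634033203125), (105.24547576904297, 168.21600341796875), 62.96451187133789)
tray [430. 355.] 176 ((403.05316162109375, 372.52978515625), (213.9486083984375, 2.478376865386963), 43.04948043823242)
tray [449. 147.] 157 ((32.553401947021484, 19.50039291381836), (49.8758659362793, 120.492431640625), 30.752492904663086)
box [454.09594096 347.62177122] ((414.8048095703125, 383.48541259765625), (246.71322631835938, 2.3930435180664062), 43.024940490722656) [[324. 300.]
 [325. 298.]
 [506. 467.]
 [504. 469.]]
```

Run:
```python
from h import *
import math
d=dict(np.load('top0.npz'));P=cloud(d)
for n,(a,b,c,e) in {'box':(165,50,342,210),'spray':(135,80,185,165),'turqcab':(0,160,150,340)}.items():
    q=P[b:e,a:c].reshape(-1,3); q=q[~np.isnan(q[:,0])]
    if n=='box':q=q[(q[:,2]>.15)&(q[:,2]<.18)]; r=cv2.minAreaRect((q[:,:2]*1000).astype(np.float32)); print(n,len(q),r,cv2.boxPoints(r).round(),np.median(q[:,2]))
    else:
        q=q[q[:,2]>.1]; print(n,len(q),q.min(0).round(3),q.max(0).round(3))
        for h in(.15,.2,.3): s=q[q[:,2]>h]; print(h, s.min(0).round(3) if len(s) else '')
s=env.read_state();p=s['ee_pos']
for n,t in dict(B1=(.497,-.195),B2=(.439,-.2855),B3=(.427,-.107),B4=(.3835,-.189)).items():
    # tool axes in base at psi=19.24deg
    a=math.radians(19.24);v=np.array(t)-p[:2]
    print(n,v.round(4),'tool xy',(v@[math.cos(a),math.sin(a)]).round(4),(v@[math.sin(a),-math.cos(a)]).round(4))
```

```text
box 4066 ((632.90966796875, 77.84304809570312), (332.994140625, 188.369140625), 52.03369140625) [[ 456.    5.]
 [ 605. -111.]
 [ 810.  151.]
 [ 661.  267.]] 0.15098230138042407
spray 1502 [0.618 0.219 0.1  ] [0.716 0.309 0.21 ]
0.15 [0.618 0.219 0.15 ]
0.2 [0.632 0.268 0.2  ]
0.3 
turqcab 16374 [0.192 0.3   0.1  ] [0.513 0.562 0.228]
0.15 [0.194 0.3   0.15 ]
0.2 [0.199 0.3   0.2  ]
0.3 
B1 [0.3324 0.2765] tool xy 0.405 -0.1515
B2 [0.2744 0.186 ] tool xy 0.3204 -0.0852
B3 [0.2624 0.3645] tool xy 0.3679 -0.2577
B4 [0.2189 0.2825] tool xy 0.2998 -0.1946
```

{"name": "jog_arm", "arguments": {
  "motion": [
    [[0,0,-6],[0,0,0],50],
    [[0,0,-6],[0,0,0],50],
    [[0,0,-6],[0,0,0],50],
    [[0,0,-6],[0,0,0],50],
    [[0,0,-6],[0,0,0],50],
    [[0,0,-6],[0,0,0],50],
    [[0,0,-6],[0,0,0],50],
    [[0,0,-1],[0,0,0],50]
  ],
  "grip_force": 40
}}

```text
time_s: 0.77
ee_pos: [0.1646, -0.4717, 0.2308]
tool_rot: [-0.001, 0.855, 0.518, 0.0]
ft_force: [-0.1, -0.1, -0.4]
opening: 0.05
gripper_force: 0.0
```

```bash
cat > go.py <<'E'
import sys,numpy as np
from workcell import env
from scipy.spatial.transform import Rotation as Ro
s=env.read_state();r=s['tool_rot'];M=Ro.from_quat([r[1],r[2],r[3],r[0]]).as_matrix()
print('t',s['time_s'],'pos',s['ee_pos'].round(4),'xaxis',M[:,0].round(3),'z',M[:,2].round(4),'F',s['ft_force'].round(2),'open',s['opening'],'gf',s['gripper_force'],'q',s['q'].round(2))
p=s['ee_pos']
for a in sys.argv[1:]:
    t=np.array([float(x) for x in a.split(',')]);print(a,'tool mm',(M.T@(t-p)*1000).round(1));p=t
E
python3 go.py .3835,-.189,.235 .3835,-.189,.083
```

```text
t 0.7667 pos [ 0.1646 -0.4717  0.2308] xaxis [0.464 0.886 0.001] z [-4.0e-04  1.1e-03 -1.0e+00] F [-0.15 -0.14 -0.39] open 0.05000267542542527 gf 0.0 q [-1.24  0.24  0.    1.34  0.    0.82]
.3835,-.189,.235 tool mm [352.   62.8  -4. ]
.3835,-.189,.083 tool mm [-1.00e-01  1.00e-01  1.52e+02]
```

{"name": "jog_arm", "arguments": {
  "motion": [
    [[0,0,0],[39,7,0],50],
    [[0,0,0],[39,7,0],50],
    [[0,0,0],[39,7,0],50],
    [[0,0,0],[39,7,0],50],
    [[0,0,0],[39,7,0],50],
    [[0,0,0],[39,7,0],50],
    [[0,0,0],[39,7,0],50],
    [[0,0,0],[39,7,0],50]
  ]
}}

```text
time_s: 1.43
ee_pos: [0.3602, -0.2203, 0.2313]
tool_rot: [0.0, 0.857, 0.516, -0.0]
ft_force: [0.8, -1.1, 0.6]
opening: 0.0501
gripper_force: 0.0
```

{"name": "jog_arm", "arguments": {
  "motion": [
    [[0,0,0],[20,3.4,0],50],
    [[0,0,0],[20,3.4,10],50],
    [[0,0,0],[0,0,20],50],
    [[0,0,0],[0,0,20],50],
    [[0,0,0],[0,0,0],50],
    [[0,0,0],[0,0,0],50]
  ]
}}

```text
time_s: 1.93
ee_pos: [0.3833, -0.1892, 0.1805]
tool_rot: [-0.001, 0.856, 0.516, -0.001]
ft_force: [-0.2, -1.2, 0.6]
opening: 0.0499
gripper_force: 0.0
```

```bash
cat > w.py <<'E'
from h import *
import sys
d=grab('wrist');P=cloud(d);cv2.imwrite(sys.argv[1],d['img']);hsv=cv2.cvtColor(d['img'],cv2.COLOR_BGR2HSV)
m=cv2.inRange(hsv,(112,150,60),(128,255,255)); nn,L,S,C=cv2.connectedComponentsWithStats(m)
for i in range(1,nn):
    if S[i,4]<200: continue
    q=P[L==i]; q=q[~np.isnan(q[:,0])]; t=q[(q[:,2]>.108)&(q[:,2]<.125)]
    if len(t): print(C[i].round(),S[i,4],np.percentile(q[:,2],97).round(4),((t.max(0)+t.min(0))/2).round(4),np.ptp(t,axis=0).round(3))
E
python3 w.py pics/w1.png; python3 go.py .3835,-.189,.083
```

```text
[276.  67.] 2722 0.1143 [ 0.4272 -0.1077  0.1118] [0.025 0.025 0.007]
[429. 140.] 4673 0.1141 [ 0.4967 -0.1953  0.1118] [0.025 0.025 0.008]
[278. 208.] 3205 0.114 [ 0.3855 -0.1901  0.1114] [0.025 0.025 0.007]
[401. 281.] 4312 0.1139 [ 0.4406 -0.2864  0.1114] [0.024 0.026 0.007]
t 1.9833 pos [ 0.3841 -0.1899  0.1816] xaxis [ 0.467  0.884 -0.   ] z [-5.e-04  3.e-04 -1.e+00] F [ 1.2  -0.01 -0.65] open 0.05013811908117724 gf 0.0 q [-0.46  0.13 -0.26  1.18  0.    1.6 ]
.3835,-.189,.083 tool mm [ 0.5 -0.9 98.6]
```

View pics/w1.png

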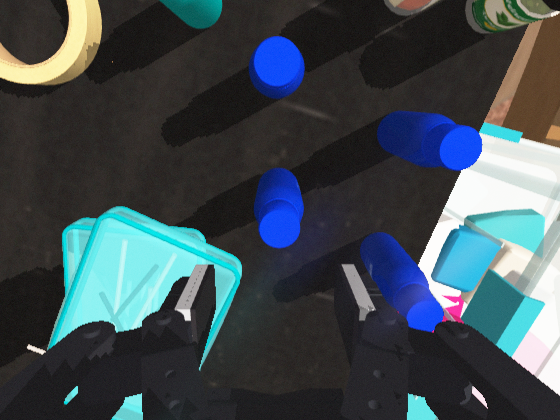

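The wrist view shows the bottle caps at (276,67), (459,148), (279,225) and (424,308). The wrist measurements agree with the overhead ones, so I'm descending on bottle 4.

{"name": "jog_arm", "arguments": {
  "motion": [
    [[0,0,0],[0,1,35],50],
    [[0,0,0],[0,0,35],50],
    [[0,0,0],[0,0,29],50],
    [[0,0,0],[0,0,0],50],
    [[0,0,0],[0,0,0],15],
    [[0,0,0],[0,0,0],15],
    [[0,0,0],[0,0,0],15],
    [[0,0,0],[0,0,0],15]
  ],
  "grip_force": 40
}}

```text
time_s: 2.65
ee_pos: [0.3871, -0.1914, 0.0846]
tool_rot: [0.002, 0.856, 0.517, 0.001]
ft_force: [0.5, -0.5, 4.6]
opening: 0.0247
gripper_force: 39.6
```

```bash
python3 go.py
```

```text
t 2.65 pos [ 0.3871 -0.1914  0.0846] xaxis [0.466 0.885 0.   ] z [ 0.0045 -0.0023 -1.    ] F [ 0.52 -0.5   4.64] open 0.02467512656479638 gf 39.63444408494979 q [-0.46  0.23 -0.42  0.91 -0.    1.6 ]
```

{"name": "jog_arm", "arguments": {
  "motion": [
    [[0,0,0],[0,0,-10],15],
    [[0,0,0],[0,0,-30],15],
    [[0,0,0],[0,0,-30],15],
    [[0,0,0],[0,0,0],15],
    [[0,0,0],[0,0,0],15],
    [[0,0,0],[0,0,0],15]
  ]
}}

```text
time_s: 3.15
ee_pos: [0.3854, -0.1904, 0.1529]
tool_rot: [0.001, 0.856, 0.517, 0.0]
ft_force: [-0.9, 0.5, -0.8]
opening: 0.0245
gripper_force: 39.2
```

```bash
python3 go.py
```

```text
t 3.15 pos [ 0.3854 -0.1904  0.1529] xaxis [0.466 0.885 0.   ] z [ 1.4e-03 -7.0e-04 -1.0e+00] F [-0.94  0.47 -0.85] open 0.02454509326032425 gf 39.207744678715244 q [-0.46  0.16 -0.31  1.1   0.    1.6 ]
```

{"name": "jog_arm", "arguments": {
  "motion": [
    [[0,0,0],[0,0,0],15]
  ]
}}

```text
time_s: 3.23
ee_pos: [0.3846, -0.19, 0.1518]
tool_rot: [-0.001, 0.856, 0.517, -0.0]
ft_force: [-0.5, -0.1, -0.0]
opening: 0.0245
gripper_force: 39.2
```

{"name": "jog_arm", "arguments": {
  "motion": [
    [[0,0,0],[0,0,0],15]
  ]
}}

```text
time_s: 3.32
ee_pos: [0.3844, -0.1899, 0.1514]
tool_rot: [-0.001, 0.856, 0.517, -0.001]
ft_force: [-0.4, -0.1, 0.2]
opening: 0.0247
gripper_force: 39.2
```

Bottle 4 reads about 0 N, so it is empty. I'm setting it back for now.

{"name": "jog_arm", "arguments": {
  "motion": [
    [[0,0,0],[0,0,35],15],
    [[0,0,0],[0,0,25],15],
    [[0,0,0],[0,0,6],15],
    [[0,0,0],[0,0,0],15],
    [[0,0,0],[0,0,0],15],
    [[0,0,0],[0,0,0],50],
    [[0,0,0],[0,0,0],50],
    [[0,0,0],[0,0,0],50]
  ]
}}

```text
time_s: 3.98
ee_pos: [0.3853, -0.1904, 0.0865]
tool_rot: [0.0, 0.856, 0.517, 0.0]
ft_force: [0.6, 0.4, -0.6]
opening: 0.05
gripper_force: 0.0
```

{"name": "jog_arm", "arguments": {
  "motion": [
    [[0,0,0],[0,0,-30],50],
    [[0,0,0],[0,0,-35],50],
    [[0,0,0],[0,0,-35],50],
    [[0,0,0],[0,0,0],50]
  ]
}}

```text
time_s: 4.32
ee_pos: [0.389, -0.1922, 0.193]
tool_rot: [0.005, 0.856, 0.517, 0.003]
ft_force: [1.8, -0.3, 0.5]
opening: 0.0498
gripper_force: 0.0
```

```bash
python3 go.py .4967,-.1953,.18 .4967,-.1953,.083
```

```text
t 4.3167 pos [ 0.389  -0.1922  0.193 ] xaxis [0.466 0.885 0.   ] z [ 0.0112 -0.0055 -0.9999] F [ 1.83 -0.35  0.51] open 0.049772495699440526 gf 0.0 q [-0.46  0.12 -0.24  1.19 -0.    1.6 ]
.4967,-.1953,.18 tool mm [47.4 96.5 14.2]
.4967,-.1953,.083 tool mm [-0.  -1.2 97. ]
```

{"name": "jog_arm", "arguments": {
  "motion": [
    [[0,0,0],[15.8,34,0],50],
    [[0,0,0],[15.8,34,0],50],
    [[0,0,0],[16,34,0],50],
    [[0,0,0],[0,0,10],50],
    [[0,0,0],[0,0,0],50],
    [[0,0,0],[0,0,0],50]
  ]
}}

```text
time_s: 4.82
ee_pos: [0.4964, -0.1952, 0.1751]
tool_rot: [-0.001, 0.856, 0.517, -0.001]
ft_force: [0.0, 0.0, -0.3]
opening: 0.0499
gripper_force: 0.0
```

```bash
python3 go.py .4967,-.1953,.083;python3 w.py pics/w2.png
```

```text
t 4.8167 pos [ 0.4964 -0.1952  0.1751] xaxis [ 0.466  0.885 -0.   ] z [-0.0033  0.0012 -1.    ] F [ 0.04  0.02 -0.34] open 0.04994339070342951 gf 0.0 q [-0.37  0.34 -0.01  1.23 -0.    1.68]
.4967,-.1953,.083 tool mm [ 0.1  0.6 92.1]
[120. 144.] 4906 0.114 [ 0.4278 -0.1076  0.1117] [0.026 0.025 0.007]
[277. 210.] 3351 0.114 [ 0.4974 -0.1954  0.1116] [0.025 0.025 0.007]
[138. 270.] 4713 0.1138 [ 0.3856 -0.1897  0.1116] [0.026 0.025 0.007]
[266. 338.] 4305 0.1137 [ 0.4404 -0.2863  0.1115] [0.026 0.024 0.007]
```

{"name": "jog_arm", "arguments": {
  "motion": [
    [[0,0,0],[0,1,35],50],
    [[0,0,0],[0,0,35],50],
    [[0,0,0],[0,0,22],50],
    [[0,0,0],[0,0,0],50],
    [[0,0,0],[0,0,0],15],
    [[0,0,0],[0,0,0],15],
    [[0,0,0],[0,0,0],15],
    [[0,0,0],[0,0,0],15]
  ]
}}

```text
time_s: 5.53
ee_pos: [0.4994, -0.1967, 0.0865]
tool_rot: [0.001, 0.856, 0.517, 0.001]
ft_force: [-2.7, 0.8, 3.0]
opening: 0.0245
gripper_force: 39.8
```

{"name": "jog_arm", "arguments": {
  "motion": [
    [[0,0,0],[0,0,-10],15],
    [[0,0,0],[0,0,-25],15],
    [[0,0,0],[0,0,-20],15],
    [[0,0,0],[0,0,0],15],
    [[0,0,0],[0,0,0],15],
    [[0,0,0],[0,0,0],15],
    [[0,0,0],[0,0,0],15]
  ]
}}

```text
time_s: 6.12
ee_pos: [0.4973, -0.1957, 0.1377]
tool_rot: [-0.001, 0.856, 0.517, -0.001]
ft_force: [-0.4, 0.3, -4.9]
opening: 0.0248
gripper_force: 40.1
```

{"name": "jog_arm", "arguments": {
  "motion": [
    [[0,0,0],[0,0,0],15]
  ]
}}

```text
time_s: 6.2
ee_pos: [0.4974, -0.1957, 0.1377]
tool_rot: [-0.001, 0.856, 0.517, -0.001]
ft_force: [-0.7, 0.0, -4.1]
opening: 0.0244
gripper_force: 40.1
```

```bash
python3 go.py .4967,-.1953,.25 .42,0.02,.25 .536,.25,.25
```

```text
t 6.2 pos [ 0.4974 -0.1957  0.1377] xaxis [ 0.466  0.885 -0.   ] z [-0.003   0.0012 -1.    ] F [-0.73  0.02 -4.15] open 0.024374001913185676 gf 40.0963393994607 q [-0.37  0.37 -0.07  1.14 -0.    1.68]
.4967,-.1953,.25 tool mm [   0.    -1.2 -112.3]
.42,0.02,.25 tool mm [ 154.8 -168.2    0.5]
.536,.25,.25 tool mm [ 2.576e+02 -4.500e+00 -1.000e-01]
```

Bottle 1 is full, with Fz about -4.1 N. I'm carrying it to the far bay of the carrier.

{"name": "jog_arm", "arguments": {
  "motion": [
    [[0,0,0],[0,0,-15],15],
    [[0,0,0],[0,0,-30],15],
    [[0,0,0],[0,0,-30],15],
    [[0,0,0],[5,-5,-30],15],
    [[0,0,0],[15,-15,-15],15],
    [[0,0,0],[22,-24,0],15],
    [[0,0,0],[25,-27,0],15],
    [[0,0,0],[25,-27,0],15]
  ],
  "grip_force": 70
}}

```text
time_s: 6.87
ee_pos: [0.4538, -0.0682, 0.2586]
tool_rot: [-0.0, 0.857, 0.516, -0.0]
ft_force: [0.7, 1.4, -3.7]
opening: 0.0235
gripper_force: 69.3
```

{"name": "jog_arm", "arguments": {
  "motion": [
    [[0,0,0],[25,-27,0],15],
    [[0,0,0],[25,-27,0],15],
    [[0,0,0],[30,-18,0],15],
    [[0,0,0],[34,0,0],15],
    [[0,0,0],[36,0,0],15],
    [[0,0,0],[36,0,0],15],
    [[0,0,0],[36,0,0],15],
    [[0,0,0],[36,0,0],15]
  ]
}}

```text
time_s: 7.53
ee_pos: [0.5111, 0.1944, 0.2582]
tool_rot: [-0.0, 0.856, 0.517, -0.001]
ft_force: [1.5, -0.5, -3.0]
opening: 0.0235
gripper_force: 69.6
```

```bash
python3 go.py .536,.25,.25 .536,.25,.09
```

```text
t 7.5333 pos [0.5111 0.1944 0.2582] xaxis [ 0.465  0.885 -0.001] z [-1.6e-03 -8.0e-04 -1.0e+00] F [ 1.5  -0.5  -3.05] open 0.02348396138237331 gf 69.6067191939801 q [ 0.36  0.33  0.19  1.44 -0.    2.42]
.536,.25,.25 tool mm [60.9 -3.8  8.1]
.536,.25,.09 tool mm [  0.2   0.2 160. ]
```

{"name": "jog_arm", "arguments": {
  "motion": [
    [[0,0,0],[30,-2,0],15],
    [[0,0,0],[20,-1,0],15],
    [[0,0,0],[10,0,0],15],
    [[0,0,0],[0,0,20],15],
    [[0,0,0],[0,0,30],15],
    [[0,0,0],[0,0,20],15],
    [[0,0,0],[0,0,0],15],
    [[0,0,0],[0,0,0],15]
  ]
}}

```text
time_s: 8.2
ee_pos: [0.5349, 0.2466, 0.1871]
tool_rot: [-0.0, 0.856, 0.517, -0.003]
ft_force: [0.1, -0.4, -2.8]
opening: 0.0237
gripper_force: 69.4
```

```bash
python3 go.py .536,.25,.096
python3 - <<'E'
from h import *
for n in ['side','wrist']:
    d=grab(n); cv2.imwrite(f'pics/{n}3.png',d['img']); np.savez(f'{n}3.npz',**d)
E
```

```text
t 8.2 pos [0.5349 0.2466 0.1871] xaxis [ 0.466  0.885 -0.004] z [-0.0051 -0.0023 -1.    ] F [ 0.09 -0.37 -2.8 ] open 0.023682804552516742 gf 69.41643255064264 q [0.43 0.44 0.18 1.31 0.   2.49]
.536,.25,.096 tool mm [ 3.9 -0.3 91.1]
```

View pics/side3.png

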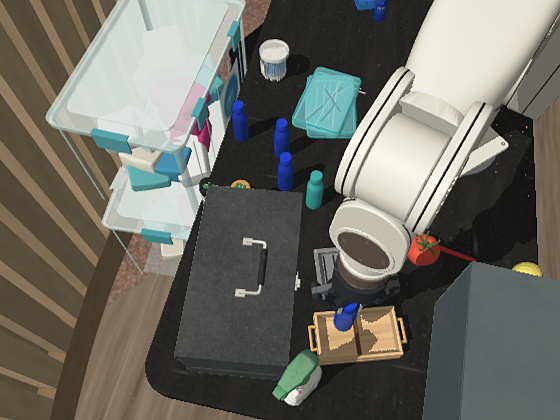

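View pics/wrist3.png

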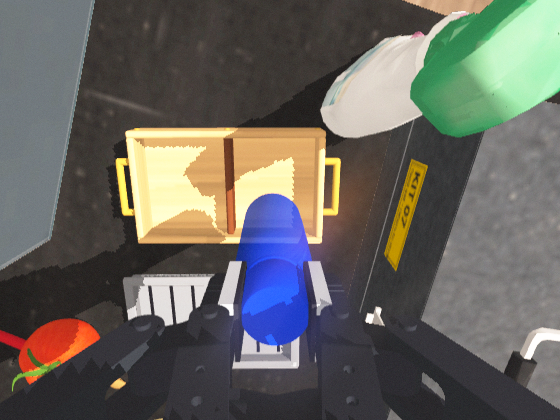

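The side view shows the bottle held upright near (346,317) above the right bay. The wrist view shows the carrier rim from about (127,130) to (325,243), with the partition at x≈230. I'll refine the carrier and tray positions from the wrist depth.

Run:
```python
from h import *
d=dict(np.load('wrist3.npz'));P=cloud(d)[:262,100:350]
m=(P[...,2]>.029)&(P[...,2]<.039)
m=m.astype(np.uint8);nn,L,S,C=cv2.connectedComponentsWithStats(m)
for i in np.argsort(-S[1:,4])[:3]+1:
    q=P[L==i]*1000; r=cv2.minAreaRect(q[:,:2].astype(np.float32)); print(C[i],S[i,4],r,np.median(q[:,2]))
hsv=cv2.cvtColor(d['img'],cv2.COLOR_BGR2HSV);P=cloud(d)
q=P[150:225,228:232].reshape(-1,3);q=q[q[:,2]>.02];print('part',np.median(q,axis=0))
print('spray', P[20:140,320:560].reshape(-1,3)[np.nanargmax(P[20:140,320:560,2])])
q=P[190:245,250:300].reshape(-1,3);q=q[(q[:,2]<.13)&(q[:,2]>.05)];print('bottle low',q[:,2].min() if len(q) else None,np.median(q,axis=0),q.min(0),q.max(0))
```

```text
[121.14259834 175.44409938] 3864 ((502.94171142578125, 267.8094482421875), (95.65155029296875, 159.90106201171875), 62.26988983154297) 31.75800754643543
[234.29319372 103.95811518] 191 ((611.6871337890625, 286.62646484375), (49.082950592041016, 18.139999389648438), 64.71891021728516) 34.07642852143727
part [0.50325082 0.26704597 0.0238319 ]
spray [0.65670911 0.28775    0.20528542]
bottle low 0.10218210951137333 [0.54412747 0.26324787 0.11843844] [0.52793863 0.24639884 0.10218211] [0.55302857 0.26587493 0.12999242]
```

{"name": "jog_arm", "arguments": {
  "motion": [
    [[0,0,0],[4,0,20],15],
    [[0,0,0],[0,0,30],15],
    [[0,0,0],[0,0,25],15],
    [[0,0,0],[0,0,12],15],
    [[0,0,0],[0,0,2],15],
    [[0,0,0],[0,0,0],15],
    [[0,0,0],[0,0,0],15]
  ]
}}

```text
time_s: 8.88
ee_pos: [0.5399, 0.2515, 0.1026]
tool_rot: [0.0, 0.856, 0.517, 0.002]
ft_force: [0.3, 0.1, -4.1]
opening: 0.0237
gripper_force: 69.6
```

```bash
python3 go.py .5366,.2501,.0945
```

```text
t 8.8833 pos [0.5399 0.2515 0.1026] xaxis [0.466 0.885 0.003] z [ 0.0039  0.0018 -1.    ] F [ 0.25  0.14 -4.07] open 0.023717720541936434 gf 69.61413511773571 q [0.44 0.51 0.05 1.11 0.   2.49]
.5366,.2501,.0945 tool mm [-2.8 -2.3  8.1]
```

{"name": "jog_arm", "arguments": {
  "motion": [
    [[0,0,0],[-2,-2,4],15],
    [[0,0,0],[0,0,2],15],
    [[0,0,0],[0,0,0],15],
    [[0,0,0],[0,0,0],15]
  ]
}}

```text
time_s: 9.22
ee_pos: [0.5356, 0.25, 0.0948]
tool_rot: [0.0, 0.856, 0.517, 0.0]
ft_force: [0.0, -0.0, -3.3]
opening: 0.024
gripper_force: 69.6
```

{"name": "jog_arm", "arguments": {
  "motion": [
    [[0,0,0],[0,0,1],15],
    [[0,0,0],[0,0,0],15],
    [[0,0,0],[0,0,0],15]
  ]
}}

```text
time_s: 9.47
ee_pos: [0.5359, 0.2504, 0.0947]
tool_rot: [-0.0, 0.856, 0.517, 0.001]
ft_force: [-2.8, 0.3, 5.4]
opening: 0.0237
gripper_force: 70.8
```

Foot contact is confirmed, so I'm releasing and moving to bottle 3.

{"name": "jog_arm", "arguments": {
  "motion": [
    [[0,0,0],[0,0,0],50],
    [[0,0,0],[0,0,0],50],
    [[0,0,0],[0,0,0],50],
    [[0,0,0],[0,0,-30],50],
    [[0,0,0],[0,0,-40],50],
    [[0,0,0],[0,0,-40],50],
    [[0,0,0],[-10,-2,-20],50],
    [[0,0,0],[0,0,0],50]
  ],
  "grip_force": 40
}}

```text
time_s: 10.13
ee_pos: [0.5317, 0.2425, 0.2298]
tool_rot: [0.001, 0.856, 0.517, 0.005]
ft_force: [0.6, 0.1, 1.2]
opening: 0.0497
gripper_force: 0.0
```

```bash
python3 go.py .4278,-.1076,.22; python3 w.py pics/w4.png
```

```text
t 10.1333 pos [0.5317 0.2425 0.2298] xaxis [0.466 0.885 0.008] z [ 0.0103  0.0041 -0.9999] F [0.6  0.1  1.22] open 0.04974790978686712 gf 0.0 q [ 0.43  0.4   0.23  1.39 -0.    2.48]
.4278,-.1076,.22 tool mm [-358.2   71.3    7.3]
[269. 172.] 1020 0.1203 [0.5346 0.255  0.1149] [0.025 0.018 0.014]
```

View pics/w4.png

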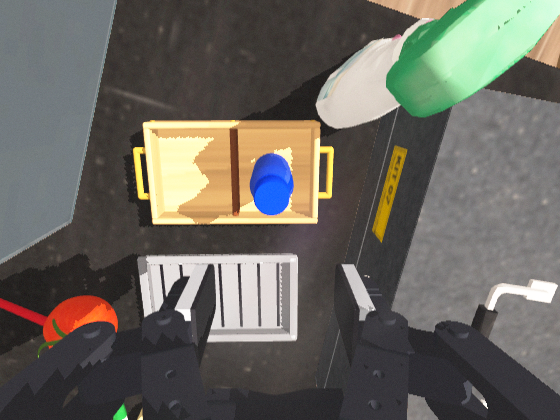

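Bottle 1 stands upright in the right bay, with its cap at (271,195). Next is bottle 3.

{"name": "jog_arm", "arguments": {
  "motion": [
    [[0,0,0],[-38,7.6,0],50],
    [[0,0,0],[-38,7.6,0],50],
    [[0,0,0],[-38,7.6,0],50],
    [[0,0,0],[-38,7.6,0],50],
    [[0,0,0],[-38,7.6,0],50],
    [[0,0,0],[-38,7.6,0],50],
    [[0,0,0],[-38,7.6,0],50],
    [[0,0,0],[-38,7.6,0],50]
  ]
}}

```text
time_s: 10.85
ee_pos: [0.4397, -0.0567, 0.2215]
tool_rot: [-0.001, 0.856, 0.517, -0.001]
ft_force: [0.7, -0.5, 0.1]
opening: 0.0503
gripper_force: 0.0
```

{"name": "jog_arm", "arguments": {
  "motion": [
    [[0,0,0],[-33,7,0],50],
    [[0,0,0],[-18,4,20],50],
    [[0,0,0],[0,0,25],50],
    [[0,0,0],[0,0,0],50],
    [[0,0,0],[0,0,0],50]
  ]
}}

```text
time_s: 11.27
ee_pos: [0.4253, -0.1053, 0.1762]
tool_rot: [-0.002, 0.856, 0.517, -0.002]
ft_force: [-0.6, 0.1, 0.5]
opening: 0.05
gripper_force: 0.0
```

```bash
python3 go.py .4276,-.1076,.083
```

```text
t 11.2667 pos [ 0.4253 -0.1053  0.1762] xaxis [ 0.466  0.885 -0.001] z [-0.0057  0.0015 -1.    ] F [-0.55  0.09  0.46] open 0.049964029364075783 gf 0.0 q [-0.24  0.16 -0.25  1.17  0.    1.81]
.4276,-.1076,.083 tool mm [-0.9  3.6 93.2]
```

{"name": "jog_arm", "arguments": {
  "motion": [
    [[0,0,0],[-1,2.5,35],50],
    [[0,0,0],[0,0,35],50],
    [[0,0,0],[0,0,22],50],
    [[0,0,0],[0,0,0],50],
    [[0,0,0],[0,0,0],15],
    [[0,0,0],[0,0,0],15],
    [[0,0,0],[0,0,0],15],
    [[0,0,0],[0,0,0],15]
  ]
}}

```text
time_s: 11.93
ee_pos: [0.4307, -0.1078, 0.0881]
tool_rot: [0.001, 0.856, 0.517, 0.001]
ft_force: [-0.2, -0.3, -0.1]
opening: 0.0246
gripper_force: 39.2
```

{"name": "jog_arm", "arguments": {
  "motion": [
    [[0,0,0],[0,0,-10],15],
    [[0,0,0],[0,0,-25],15],
    [[0,0,0],[0,0,-20],15],
    [[0,0,0],[0,0,0],15],
    [[0,0,0],[0,0,0],15],
    [[0,0,0],[0,0,0],15],
    [[0,0,0],[0,0,0],15]
  ]
}}

```text
time_s: 12.52
ee_pos: [0.4283, -0.1074, 0.1407]
tool_rot: [-0.0, 0.856, 0.517, -0.0]
ft_force: [0.4, -0.9, -0.3]
opening: 0.0245
gripper_force: 39.3
```

{"name": "jog_arm", "arguments": {
  "motion": [
    [[0,0,0],[0,0,0],15]
  ]
}}

```text
time_s: 12.6
ee_pos: [0.4282, -0.1074, 0.1404]
tool_rot: [-0.001, 0.856, 0.517, -0.001]
ft_force: [-0.5, -0.6, -0.7]
opening: 0.0247
gripper_force: 39.3
```

```bash
python3 go.py .4276,-.1076,.26 .4694,.2855,.26
```

```text
t 12.6 pos [ 0.4282 -0.1074  0.1404] xaxis [ 0.466  0.885 -0.   ] z [-1.9e-03  5.0e-04 -1.0e+00] F [-0.5  -0.61 -0.65] open 0.024673503329232866 gf 39.338622781542654 q [-0.25  0.19 -0.3   1.08  0.    1.81]
.4276,-.1076,.26 tool mm [  -0.5   -0.7 -119.6]
.4694,.2855,.26 tool mm [ 3.673e+02 -1.461e+02  1.000e-01]
```

Bottle 3 is empty, so it goes back down. Bottle 2 is next.

{"name": "jog_arm", "arguments": {
  "motion": [
    [[0,0,0],[0,0,25],15],
    [[0,0,0],[0,0,20],15],
    [[0,0,0],[0,0,7],15],
    [[0,0,0],[0,0,0],15],
    [[0,0,0],[0,0,0],15],
    [[0,0,0],[0,0,0],50],
    [[0,0,0],[0,0,0],50],
    [[0,0,0],[0,0,0],50]
  ]
}}

```text
time_s: 13.27
ee_pos: [0.4291, -0.1077, 0.0895]
tool_rot: [0.0, 0.856, 0.517, 0.0]
ft_force: [-0.2, 0.9, 0.1]
opening: 0.0498
gripper_force: 0.0
```

{"name": "jog_arm", "arguments": {
  "motion": [
    [[0,0,0],[0,0,-30],50],
    [[0,0,0],[0,0,-35],50],
    [[0,0,0],[0,0,-30],50],
    [[0,0,0],[0,0,0],50],
    [[0,0,0],[0,0,0],50]
  ]
}}

```text
time_s: 13.68
ee_pos: [0.4307, -0.108, 0.1864]
tool_rot: [0.002, 0.856, 0.517, 0.002]
ft_force: [-0.1, 0.0, 0.3]
opening: 0.0502
gripper_force: 0.0
```

```bash
python3 go.py .4404,-.2863,.18;python3 w.py pics/w5.png
```

```text
t 13.6833 pos [ 0.4307 -0.108   0.1864] xaxis [0.466 0.885 0.001] z [ 0.0052 -0.0013 -1.    ] F [-0.08  0.04  0.27] open 0.05019791768939883 gf 0.0 q [-0.25  0.15 -0.23  1.19 -0.    1.81]
.4404,-.2863,.18 tool mm [-153.2   91.6    6.7]
[266. 209.] 3067 0.114 [ 0.4248 -0.1075  0.1115] [0.025 0.025 0.007]
[271. 316.] 3966 0.1137 [ 0.3851 -0.1896  0.1115] [0.025 0.026 0.007]
```

{"name": "jog_arm", "arguments": {
  "motion": [
    [[0,0,0],[-30,18,0],50],
    [[0,0,0],[-33,20,0],50],
    [[0,0,0],[-33,20,0],50],
    [[0,0,0],[-33,20,0],50],
    [[0,0,0],[-24,15,0],50],
    [[0,0,0],[0,0,10],50],
    [[0,0,0],[0,0,0],50],
    [[0,0,0],[0,0,0],50]
  ]
}}

```text
time_s: 14.4
ee_pos: [0.4384, -0.285, 0.172]
tool_rot: [-0.003, 0.856, 0.517, -0.001]
ft_force: [0.0, 0.7, 0.3]
opening: 0.0503
gripper_force: 0.0
```

```bash
python3 go.py .4404,-.2863,.083
```

```text
t 14.4 pos [ 0.4384 -0.285   0.172 ] xaxis [0.466 0.885 0.001] z [-0.0045  0.0034 -1.    ] F [0.04 0.68 0.31] open 0.0503175369739911 gf 0.0 q [-0.58  0.32 -0.04  1.21  0.    1.48]
.4404,-.2863,.083 tool mm [-0.3  2.8 89. ]
```

{"name": "jog_arm", "arguments": {
  "motion": [
    [[0,0,0],[0,2,35],50],
    [[0,0,0],[0,0,33],50],
    [[0,0,0],[0,0,20],50],
    [[0,0,0],[0,0,0],50],
    [[0,0,0],[0,0,0],15],
    [[0,0,0],[0,0,0],15],
    [[0,0,0],[0,0,0],15],
    [[0,0,0],[0,0,0],15]
  ]
}}

```text
time_s: 15.07
ee_pos: [0.4428, -0.2875, 0.0879]
tool_rot: [0.001, 0.856, 0.517, 0.001]
ft_force: [0.1, -0.4, -0.4]
opening: 0.0245
gripper_force: 39.7
```

{"name": "jog_arm", "arguments": {
  "motion": [
    [[0,0,0],[0,0,-10],15],
    [[0,0,0],[0,0,-25],15],
    [[0,0,0],[0,0,-20],15],
    [[0,0,0],[0,0,0],15],
    [[0,0,0],[0,0,0],15],
    [[0,0,0],[0,0,0],15],
    [[0,0,0],[0,0,0],15]
  ],
  "grip_force": 70
}}

```text
time_s: 15.65
ee_pos: [0.4408, -0.2866, 0.1399]
tool_rot: [-0.001, 0.856, 0.517, -0.001]
ft_force: [-0.1, 0.5, -3.8]
opening: 0.0237
gripper_force: 69.4
```

```bash
python3 go.py .4404,-.2863,.26 .40,0.02,.26 .4694,.2855,.26
```

```text
t 15.65 pos [ 0.4408 -0.2866  0.1399] xaxis [0.466 0.885 0.   ] z [-0.0025  0.0016 -1.    ] F [-0.08  0.54 -3.8 ] open 0.023737678228531185 gf 69.42182779312134 q [-0.58  0.35 -0.09  1.13 -0.    1.48]
.4404,-.2863,.26 tool mm [ 1.000e-01 -8.000e-01 -1.201e+02]
.40,0.02,.26 tool mm [ 252.2 -178.4    0.6]
.4694,.2855,.26 tool mm [267.3 -62.3   0.3]
```

Bottle 2 is full. I'm carrying it to the left bay.

{"name": "jog_arm", "arguments": {
  "motion": [
    [[0,0,0],[0,0,-15],15],
    [[0,0,0],[0,0,-30],15],
    [[0,0,0],[0,0,-30],15],
    [[0,0,0],[7,-5,-30],15],
    [[0,0,0],[17,-12,-15],15],
    [[0,0,0],[28,-20,0],15],
    [[0,0,0],[32,-22,0],15],
    [[0,0,0],[32,-22,0],15]
  ]
}}

```text
time_s: 16.32
ee_pos: [0.4233, -0.1457, 0.2601]
tool_rot: [-0.001, 0.857, 0.516, -0.001]
ft_force: [1.1, 1.3, -3.3]
opening: 0.0236
gripper_force: 69.5
```

{"name": "jog_arm", "arguments": {
  "motion": [
    [[0,0,0],[32,-22,0],15],
    [[0,0,0],[32,-22,0],15],
    [[0,0,0],[32,-22,0],15],
    [[0,0,0],[32,-22,0],15],
    [[0,0,0],[34,-14,0],15],
    [[0,0,0],[35,-10,0],15],
    [[0,0,0],[36,-8,0],15],
    [[0,0,0],[36,-8,0],15]
  ]
}}

```text
time_s: 16.98
ee_pos: [0.4354, 0.1524, 0.2601]
tool_rot: [-0.0, 0.856, 0.517, -0.001]
ft_force: [1.6, -0.3, -2.7]
opening: 0.0236
gripper_force: 69.5
```

{"name": "jog_arm", "arguments": {
  "motion": [
    [[0,0,0],[36,-8,0],15],
    [[0,0,0],[36,-8,0],15],
    [[0,0,0],[30,-6,0],15],
    [[0,0,0],[20,-6,0],15],
    [[0,0,0],[10,-2,0],15],
    [[0,0,0],[0,0,15],15],
    [[0,0,0],[0,0,15],15],
    [[0,0,0],[0,0,0],15]
  ]
}}

```text
time_s: 17.65
ee_pos: [0.4689, 0.28, 0.2268]
tool_rot: [0.0, 0.856, 0.517, -0.004]
ft_force: [-0.5, -1.5, -5.0]
opening: 0.0235
gripper_force: 69.4
```

```bash
python3 go.py .4694,.2855,.0955
```

```text
t 17.65 pos [0.4689 0.28   0.2268] xaxis [ 0.466  0.885 -0.008] z [-0.0075 -0.0049 -1.    ] F [-0.5  -1.53 -5.01] open 0.023531573839601885 gf 69.42964911460876 q [ 0.54  0.34  0.13  1.37 -0.    2.59]
.4694,.2855,.0955 tool mm [  6.1  -1.6 131.3]
```

{"name": "jog_arm", "arguments": {
  "motion": [
    [[0,0,0],[3,-1,20],15],
    [[0,0,0],[0,0,32],15],
    [[0,0,0],[0,0,32],15],
    [[0,0,0],[0,0,25],15],
    [[0,0,0],[0,0,10],15],
    [[0,0,0],[0,0,0],15],
    [[0,0,0],[0,0,0],15],
    [[0,0,0],[0,0,0],15]
  ]
}}

```text
time_s: 18.32
ee_pos: [0.4731, 0.2853, 0.1144]
tool_rot: [0.0, 0.856, 0.517, 0.002]
ft_force: [0.5, -0.0, -2.7]
opening: 0.0235
gripper_force: 69.4
```

```bash
python3 go.py .4694,.2855,.0955
```

```text
t 18.3167 pos [0.4731 0.2853 0.1144] xaxis [0.466 0.885 0.003] z [ 0.0031  0.0019 -1.    ] F [ 0.54 -0.05 -2.69] open 0.023501368951375314 gf 69.42498207092285 q [ 0.54  0.42 -0.06  1.09  0.    2.6 ]
.4694,.2855,.0955 tool mm [-1.6 -3.4 18.9]
```

{"name": "jog_arm", "arguments": {
  "motion": [
    [[0,0,0],[-1,-2,8],15],
    [[0,0,0],[0,0,6],15],
    [[0,0,0],[0,0,2],15],
    [[0,0,0],[0,0,0],15],
    [[0,0,0],[0,0,0],15],
    [[0,0,0],[0,0,0],15]
  ]
}}

```text
time_s: 18.82
ee_pos: [0.4695, 0.2847, 0.0964]
tool_rot: [0.0, 0.856, 0.517, 0.0]
ft_force: [0.1, -0.1, -3.5]
opening: 0.0238
gripper_force: 70.1
```

{"name": "jog_arm", "arguments": {
  "motion": [
    [[0,0,0],[0,0,1],15],
    [[0,0,0],[0,0,0],15],
    [[0,0,0],[0,0,0],15]
  ]
}}

```text
time_s: 19.07
ee_pos: [0.4697, 0.2851, 0.096]
tool_rot: [-0.0, 0.856, 0.517, 0.001]
ft_force: [-1.4, -0.2, 1.7]
opening: 0.024
gripper_force: 70.3
```

{"name": "jog_arm", "arguments": {
  "motion": [
    [[0,0,0],[0,0,0],50],
    [[0,0,0],[0,0,0],50],
    [[0,0,0],[0,0,0],50],
    [[0,0,0],[0,0,-30],50],
    [[0,0,0],[0,0,-40],50],
    [[0,0,0],[0,0,-35],50],
    [[0,0,0],[-20,8,-20],50],
    [[0,0,0],[-35,14,0],50]
  ],
  "grip_force": 40
}}

```text
time_s: 19.73
ee_pos: [0.4668, 0.2293, 0.2259]
tool_rot: [0.0, 0.855, 0.519, 0.006]
ft_force: [2.2, 1.3, 0.1]
opening: 0.0497
gripper_force: 0.0
```

{"name": "jog_arm", "arguments": {
  "motion": [
    [[0,0,0],[-37,14.5,0],50],
    [[0,0,0],[-37,14.5,0],50],
    [[0,0,0],[-37,14.5,0],50],
    [[0,0,0],[-37,14.5,0],50],
    [[0,0,0],[-37,14.5,0],50],
    [[0,0,0],[-37,14.5,0],50],
    [[0,0,0],[-37,14.5,0],50],
    [[0,0,0],[-34,14,0],50]
  ]
}}

```text
time_s: 20.4
ee_pos: [0.4284, -0.0894, 0.2207]
tool_rot: [0.0, 0.856, 0.517, 0.0]
ft_force: [1.2, 0.0, 0.2]
opening: 0.0497
gripper_force: 0.0
```

{"name": "jog_arm", "arguments": {
  "motion": [
    [[0,0,0],[-20,8,20],50],
    [[0,0,0],[0,0,20],50],
    [[0,0,0],[0,0,0],50],
    [[0,0,0],[0,0,0],50],
    [[0,0,0],[0,0,0],50]
  ]
}}

```text
time_s: 20.82
ee_pos: [0.4272, -0.1084, 0.1811]
tool_rot: [0.0, 0.856, 0.517, 0.0]
ft_force: [0.7, -0.2, -0.3]
opening: 0.0499
gripper_force: 0.0
```

```bash
python3 w.py pics/w6.png; python3 go.py .4265,-.1075,.083
```

```text
[271. 208.] 3185 0.114 [ 0.4248 -0.1076  0.1116] [0.025 0.025 0.007]
[275. 318.] 4112 0.1137 [ 0.3849 -0.1892  0.1115] [0.025 0.025 0.007]
t 20.8667 pos [ 0.4276 -0.1082  0.1815] xaxis [0.465 0.886 0.001] z [ 1.8e-03 -4.0e-04 -1.0e+00] F [0.81 0.2  0.83] open 0.05016582425824071 gf 0.0 q [-0.25  0.15 -0.24  1.18  0.    1.81]
.4265,-.1075,.083 tool mm [ 0.1 -1.5 98.5]
```

{"name": "jog_arm", "arguments": {
  "motion": [
    [[0,0,0],[0,-2,35],50],
    [[0,0,0],[0,0,35],50],
    [[0,0,0],[0,0,27],50],
    [[0,0,0],[0,0,0],50],
    [[0,0,0],[0,0,0],15],
    [[0,0,0],[0,0,0],15],
    [[0,0,0],[0,0,0],15],
    [[0,0,0],[0,0,0],15]
  ]
}}

```text
time_s: 21.53
ee_pos: [0.4271, -0.1081, 0.0855]
tool_rot: [0.002, 0.856, 0.517, 0.002]
ft_force: [0.9, -0.9, 4.4]
opening: 0.0244
gripper_force: 40.0
```

```bash
python3 go.py .4255,-.1075,.25 .4523,.136,.25
python3 - <<'E'
from h import *
d=grab('side');cv2.imwrite('pics/s7.png',d['img'][160:,150:])
E
```

```text
t 21.5333 pos [ 0.4271 -0.1081  0.0855] xaxis [0.465 0.885 0.001] z [ 0.0046 -0.0011 -1.    ] F [ 0.88 -0.9   4.39] open 0.0243974069404687 gf 39.96078483192832 q [-0.25  0.25 -0.4   0.92  0.    1.81]
.4255,-.1075,.25 tool mm [  -0.    -0.9 -164.5]
.4523,.136,.25 tool mm [ 2.28e+02 -8.96e+01 -2.00e-01]
```

View pics/s7.png

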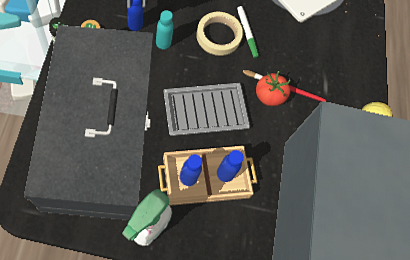

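Both full bottles stand upright in the carrier, at crop positions (190,170) and (231,165). Now bottle 3 goes to the tray.

{"name": "jog_arm", "arguments": {
  "motion": [
    [[0,0,0],[0,0,-15],15],
    [[0,0,0],[0,0,-35],15],
    [[0,0,0],[0,0,-35],15],
    [[0,0,0],[0,0,-35],15],
    [[0,0,0],[10,-4,-25],15],
    [[0,0,0],[24,-9,-15],15],
    [[0,0,0],[34,-13,0],15],
    [[0,0,0],[34,-13,0],15]
  ]
}}

```text
time_s: 22.25
ee_pos: [0.4392, 0.0012, 0.2459]
tool_rot: [0.001, 0.857, 0.516, 0.002]
ft_force: [0.4, 0.1, -0.5]
opening: 0.0244
gripper_force: 39.7
```

{"name": "jog_arm", "arguments": {
  "motion": [
    [[0,0,0],[34,-13,0],15],
    [[0,0,0],[34,-13,0],15],
    [[0,0,0],[30,-13,0],15],
    [[0,0,0],[20,-8,0],15],
    [[0,0,0],[8,-3,15],15],
    [[0,0,0],[0,0,25],15],
    [[0,0,0],[0,0,0],15],
    [[0,0,0],[0,0,0],15]
  ]
}}

```text
time_s: 22.92
ee_pos: [0.4513, 0.1352, 0.203]
tool_rot: [-0.0, 0.856, 0.517, -0.001]
ft_force: [0.5, -0.9, 0.2]
opening: 0.0243
gripper_force: 39.7
```

```bash
python3 go.py .4523,.136,.092
python3 - <<'E'
from h import *
d=grab('wrist');P=cloud(d)
m=((P[...,2]>.0135)&(P[...,2]<.021)).astype(np.uint8);nn,L,S,C=cv2.connectedComponentsWithStats(m)
for i in np.argsort(-S[1:,4])[:3]+1:
    q=P[L==i]*1000; print(C[i],S[i,4],cv2.minAreaRect(q[:,:2].astype(np.float32)))
E
```

```text
t 22.9167 pos [0.4513 0.1352 0.203 ] xaxis [ 0.466  0.885 -0.002] z [-2.6e-03 -9.0e-04 -1.0e+00] F [ 0.53 -0.93  0.24] open 0.024298012861382726 gf 39.6896912149532 q [ 0.29  0.2  -0.12  1.25 -0.    2.35]
.4523,.136,.092 tool mm [  1.4   0.7 111. ]
[229.67310519 170.06844426] 4763 ((419.153564453125, 153.3468017578125), (104.0551528930664, 168.13140869140625), 62.711830139160156)
[387.0474359  140.52179487] 780 ((543.8117065429688, 108.7916259765625), (262.9417419433594, 1.7205523252487183), 51.885894775390625)
[55.17362637 41.55164835] 455 ((348.280029296875, 322.3764953613281), (66.49459838867188, 2.9303784370422363), 42.3333625793457)
```

{"name": "jog_arm", "arguments": {
  "motion": [
    [[0,0,0],[1,0,20],15],
    [[0,0,0],[0,0,35],15],
    [[0,0,0],[0,0,30],15],
    [[0,0,0],[0,0,15],15],
    [[0,0,0],[0,0,6],15],
    [[0,0,0],[0,0,3],15],
    [[0,0,0],[0,0,0],15],
    [[0,0,0],[0,0,0],15]
  ]
}}

```text
time_s: 23.63
ee_pos: [0.4544, 0.1365, 0.0961]
tool_rot: [0.0, 0.856, 0.517, 0.002]
ft_force: [0.9, 0.4, -0.7]
opening: 0.0246
gripper_force: 39.7
```

```bash
python3 go.py .4528,.1359,.0905
```

```text
t 23.6333 pos [0.4544 0.1365 0.0961] xaxis [0.466 0.885 0.002] z [ 3.2e-03  9.0e-04 -1.0e+00] F [ 0.86  0.41 -0.68] open 0.024554593802679606 gf 39.688855614949716 q [ 0.29  0.3  -0.3   0.98 -0.    2.35]
.4528,.1359,.0905 tool mm [-1.3 -1.2  5.5]
```

{"name": "jog_arm", "arguments": {
  "motion": [
    [[0,0,0],[0,0,2],15],
    [[0,0,0],[0,0,2],15],
    [[0,0,0],[0,0,0],15],
    [[0,0,0],[0,0,0],15],
    [[0,0,0],[0,0,0],15]
  ]
}}

```text
time_s: 24.05
ee_pos: [0.453, 0.1364, 0.0905]
tool_rot: [0.0, 0.856, 0.517, 0.0]
ft_force: [-0.1, -0.2, -0.9]
opening: 0.0245
gripper_force: 39.7
```

{"name": "jog_arm", "arguments": {
  "motion": [
    [[0,0,0],[0,0,1],15],
    [[0,0,0],[0,0,0],15],
    [[0,0,0],[0,0,0],50],
    [[0,0,0],[0,0,0],50],
    [[0,0,0],[0,0,0],50],
    [[0,0,0],[0,0,-30],50],
    [[0,0,0],[0,0,-40],50],
    [[0,0,0],[0,0,-35],50]
  ]
}}

```text
time_s: 24.72
ee_pos: [0.4521, 0.1361, 0.1951]
tool_rot: [-0.0, 0.856, 0.517, -0.001]
ft_force: [1.3, -0.0, -0.4]
opening: 0.0499
gripper_force: 0.0
```

{"name": "jog_arm", "arguments": {
  "motion": [
    [[0,0,0],[-20,6,-10],50],
    [[0,0,0],[-38,11,0],50],
    [[0,0,0],[-38,11,0],50],
    [[0,0,0],[-38,11,0],50],
    [[0,0,0],[-38,11,0],50],
    [[0,0,0],[-38,11,0],50],
    [[0,0,0],[-38,11,0],50],
    [[0,0,0],[-36,10,0],50]
  ]
}}

```text
time_s: 25.38
ee_pos: [0.3924, -0.155, 0.2043]
tool_rot: [0.0, 0.856, 0.517, 0.0]
ft_force: [1.1, 0.0, 0.3]
opening: 0.0498
gripper_force: 0.0
```

{"name": "jog_arm", "arguments": {
  "motion": [
    [[0,0,0],[-25,7,0],50],
    [[0,0,0],[-11,2.5,15],50],
    [[0,0,0],[0,0,10],50],
    [[0,0,0],[0,0,0],50],
    [[0,0,0],[0,0,0],50],
    [[0,0,0],[0,0,0],50]
  ]
}}

```text
time_s: 25.88
ee_pos: [0.3851, -0.1892, 0.1797]
tool_rot: [0.0, 0.856, 0.517, 0.0]
ft_force: [-0.3, -1.0, 0.3]
opening: 0.0498
gripper_force: 0.0
```

```bash
python3 w.py pics/w8.png; python3 go.py .385,-.1895,.084
```

```text
[275. 209.] 3226 0.114 [ 0.3848 -0.1897  0.1116] [0.025 0.025 0.007]
t 25.9333 pos [ 0.3854 -0.1892  0.1799] xaxis [0.465 0.885 0.   ] z [ 8.e-04 -4.e-04 -1.e+00] F [-0.22  0.89 -0.69] open 0.04985907707035815 gf 0.0 q [-0.46  0.13 -0.27  1.17  0.    1.6 ]
.385,-.1895,.084 tool mm [-0.5 -0.3 95.9]
```

{"name": "jog_arm", "arguments": {
  "motion": [
    [[0,0,0],[0,0,35],50],
    [[0,0,0],[0,0,35],50],
    [[0,0,0],[0,0,24],50],
    [[0,0,0],[0,0,0],50],
    [[0,0,0],[0,0,0],15],
    [[0,0,0],[0,0,0],15],
    [[0,0,0],[0,0,0],15],
    [[0,0,0],[0,0,0],15]
  ]
}}

```text
time_s: 26.6
ee_pos: [0.3863, -0.1901, 0.0871]
tool_rot: [0.002, 0.856, 0.517, 0.001]
ft_force: [-0.4, -0.0, 0.2]
opening: 0.0241
gripper_force: 39.2
```

{"name": "jog_arm", "arguments": {
  "motion": [
    [[0,0,0],[0,0,-15],15],
    [[0,0,0],[0,0,-35],15],
    [[0,0,0],[0,0,-35],15],
    [[0,0,0],[0,0,-35],15],
    [[0,0,0],[10,-5,-25],15],
    [[0,0,0],[24,-13,-15],15],
    [[0,0,0],[34,-18,0],15],
    [[0,0,0],[34,-18,0],15]
  ]
}}

```text
time_s: 27.27
ee_pos: [0.3857, -0.0736, 0.248]
tool_rot: [0.002, 0.857, 0.516, 0.002]
ft_force: [1.0, 0.6, -1.0]
opening: 0.0243
gripper_force: 39.4
```

{"name": "jog_arm", "arguments": {
  "motion": [
    [[0,0,0],[36,-19,0],15],
    [[0,0,0],[36,-19,0],15],
    [[0,0,0],[36,-19,0],15],
    [[0,0,0],[36,-19,0],15],
    [[0,0,0],[34,-18,0],15],
    [[0,0,0],[25,-13,0],15],
    [[0,0,0],[13.7,-7,15],15],
    [[0,0,0],[0,0,25],15]
  ]
}}

```text
time_s: 27.93
ee_pos: [0.3871, 0.1751, 0.2084]
tool_rot: [0.0, 0.855, 0.519, 0.005]
ft_force: [-0.6, -0.6, -0.5]
opening: 0.0242
gripper_force: 39.4
```

{"name": "jog_arm", "arguments": {
  "motion": [
    [[0,0,0],[0,0,0],15],
    [[0,0,0],[0,0,0],15]
  ]
}}

```text
time_s: 28.1
ee_pos: [0.3837, 0.1706, 0.2053]
tool_rot: [-0.0, 0.856, 0.517, -0.001]
ft_force: [-0.2, -0.1, -0.3]
opening: 0.0246
gripper_force: 39.4
```

```bash
python3 go.py .3852,.1707,.0905; python3 w.py pics/w9.png
```

```text
t 28.1 pos [0.3837 0.1706 0.2053] xaxis [ 0.465  0.885 -0.002] z [-0.0018 -0.001  -1.    ] F [-0.24 -0.05 -0.28] open 0.02455168563555323 gf 39.42218444741229 q [ 0.42  0.1  -0.24  1.24 -0.    2.47]
.3852,.1707,.0905 tool mm [  1.    1.4 114.8]
[303.  16.] 1534 0.1057 [0.4621 0.2738 0.1101] [0.007 0.004 0.004]
[367. 189.] 2055 0.1171 [0.451  0.1383 0.1136] [0.021 0.021 0.011]
[274. 269.] 7812 0.2322 [0.3871 0.1798 0.1227] [0.026 0.016 0.005]
```

View pics/w9.png

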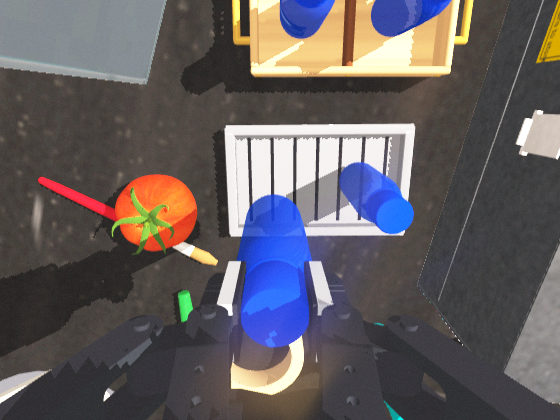

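Bottle 3 stands in the right half of the tray, with its cap at (393,215). Bottle 4 is held above the left half. Lowering it now; it was grabbed at TCP z 0.087, so the foot should touch at about 0.092.

{"name": "jog_arm", "arguments": {
  "motion": [
    [[0,0,0],[1,1,20],15],
    [[0,0,0],[0,0,35],15],
    [[0,0,0],[0,0,30],15],
    [[0,0,0],[0,0,15],15],
    [[0,0,0],[0,0,7],15],
    [[0,0,0],[0,0,4],15],
    [[0,0,0],[0,0,0],15],
    [[0,0,0],[0,0,0],15]
  ]
}}

```text
time_s: 28.82
ee_pos: [0.3874, 0.1716, 0.0958]
tool_rot: [0.0, 0.856, 0.517, 0.001]
ft_force: [-0.5, -0.5, -0.4]
opening: 0.0249
gripper_force: 39.4
```

{"name": "jog_arm", "arguments": {
  "motion": [
    [[0,0,0],[0,0,0],15],
    [[0,0,0],[0,0,0],15]
  ]
}}

```text
time_s: 28.98
ee_pos: [0.387, 0.1716, 0.0955]
tool_rot: [0.0, 0.856, 0.517, 0.001]
ft_force: [-0.8, 0.1, -0.1]
opening: 0.0247
gripper_force: 39.4
```

{"name": "jog_arm", "arguments": {
  "motion": [
    [[0,0,0],[0,0,2],15],
    [[0,0,0],[0,0,1.5],15],
    [[0,0,0],[0,0,0],15],
    [[0,0,0],[0,0,0],15]
  ]
}}

```text
time_s: 29.32
ee_pos: [0.3868, 0.1718, 0.092]
tool_rot: [0.0, 0.856, 0.517, 0.001]
ft_force: [-1.0, -0.6, 6.9]
opening: 0.0245
gripper_force: 40.2
```

{"name": "jog_arm", "arguments": {
  "motion": [
    [[0,0,0],[0,0,-0.5],15],
    [[0,0,0],[0,0,0],50],
    [[0,0,0],[0,0,0],50],
    [[0,0,0],[0,0,0],50],
    [[0,0,0],[0,0,-30],50],
    [[0,0,0],[0,0,-40],50],
    [[0,0,0],[0,0,-40],50],
    [[0,0,0],[-20,0,-20],50]
  ]
}}

```text
time_s: 29.98
ee_pos: [0.3798, 0.1559, 0.2255]
tool_rot: [0.0, 0.856, 0.518, 0.004]
ft_force: [1.3, 0.2, 0.7]
opening: 0.0497
gripper_force: 0.0
```

{"name": "jog_arm", "arguments": {
  "motion": [
    [[0,0,0],[-35,0,0],50],
    [[0,0,0],[-35,0,0],50],
    [[0,0,0],[-35,0,0],50],
    [[0,0,0],[-35,0,0],50],
    [[0,0,0],[-20,0,0],50],
    [[0,0,0],[0,0,0],50],
    [[0,0,0],[0,0,0],50],
    [[0,0,0],[0,0,0],50]
  ]
}}

```text
time_s: 30.65
ee_pos: [0.3026, 0.0121, 0.2214]
tool_rot: [0.0, 0.856, 0.517, 0.0]
ft_force: [0.2, 0.4, -0.2]
opening: 0.0503
gripper_force: 0.0
```

```bash
python3 - <<'E'
from h import *
d=grab('top');cv2.imwrite('pics/t10.png',d['img']);P=cloud(d);hsv=cv2.cvtColor(d['img'],cv2.COLOR_BGR2HSV)
m=cv2.inRange(hsv,(112,150,60),(128,255,255)); nn,L,S,C=cv2.connectedComponentsWithStats(m)
for i in range(1,nn):
    if S[i,4]<60: continue
    q=P[L==i]; q=q[~np.isnan(q[:,0])];z=np.percentile(q[:,2],97);t=q[q[:,2]>z-.006];print(C[i].round(),z.round(4),((t.max(0)+t.min(0))/2).round(4))
for k,(a,b,c,e) in {'jarA':(318,162,345,196),'jarB':(336,140,362,174)}.items():
    q=P[b:e,a:c].reshape(-1,3); q=q[(q[:,2]>.095)&(q[:,2]<.112)]; print(k,len(q),np.median(q,axis=0).round(3))
E
python3 go.py
```

```text
[174. 180.] 0.1249 [0.5309 0.2508 0.1229]
[159. 211.] 0.1247 [0.465  0.2837 0.1223]
[224. 215.] 0.1229 [0.4497 0.1352 0.1203]
[206. 246.] 0.1225 [0.3828 0.1714 0.1204]
jarA 288 [ 0.542 -0.095  0.105]
jarB 298 [ 0.592 -0.137  0.105]
t 30.7 pos [0.3027 0.0124 0.2213] xaxis [0.465 0.885 0.   ] z [ 4.e-04  3.e-04 -1.e+00] F [-0.27 -0.36  0.18] open 0.05003795275123012 gf 0.0 q [ 0.04 -0.15 -0.44  1.29  0.    2.1 ]
```

View pics/t10.png

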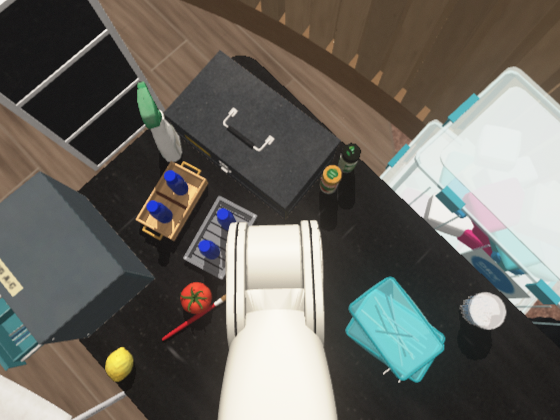

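All four bottles stand upright: the full ones in the carrier at (174,180) and (159,211), the empty ones in the tray at (224,215) and (206,246). The jars have not moved, and the arm is clear.

```bash
python3 -c "
from workcell import env
print(env.close_job())"
```

```text
the job is handed in; nothing more can be done
None
```

The job is handed in at about 31 s: the two full bottles (1 and 2) stand upright in the carrier, one per bay, the two empty ones (3 and 4) stand in the refill tray, and the spice jars are where they started; the verdict was not shown.

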